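Unlatch the tall articulator case

ROBOT

A 6-joint arm with a two-finger parallel gripper is mounted at the origin on the work surface. World frame = base frame: x ahead of the robot, y to its left, z up, the work surface at z = 0. Lengths are in m, angles in rad, forces in N, time in s.
With the tool pointing down it reaches from about 0.375 to 0.9 m from the base axis. Payload 3.1 kg.
Tool frame: the origin (TCP) lies at the very end of the fingers, on their centre line; the grasp point (between the pads) lies 19 mm behind it (manip.hold_point_z is the distance from the TCP to the grasp point, in m); y points along the fingers, z is the direction in which the jaws open and shut, and the axes are right-handed (so a half turn about y gives the same grasp; the last joint's range is limited). The gripper opens to 85 mm and grips with 20 to 120 N. Pads are 22 mm wide; open, the fingers measure 114 mm over their backs; the gripper's body (76 mm by 85 mm) begins 54 mm behind the grasp point. The pads swing forward as they close: fully open they stand 13 mm farther back than shut.
Start: joints at [-1.484, 0.527, 1.433, -0, 1.181, -0.178], TCP at [0.164, -0.603, 0.231] pointing down, gripper open.
Joint ranges: [-3.08, 3.08], [-0.75, 2.2], [0.22, 2.44], [-1.43, 4.57], [0, 2.65], [-2.85, 2.85]. Speed limits (rad/s): [2.79, 2.79, 3.14, 3.14, 3.14, 3.14].

INTERFACE

Orientations are given as a unit quaternion [x, y, z, w].
In Python, from station import manip, eyes, workorder gives the robot as it stands. The module is installed in compiled form; this text tells all that it offers.
- The arm moves only by the shell command python3 -m jog 'ROWS' [OPENING] [FORCE]. ROWS is JSON, a list of rows, each a list of 2 entries, a list of its own where there are three numbers: the shift along the tool's x, y, z in cm, then the turn about the tool's y in rad. A call has 1 to 20 rows; each row is the pose to reach, as a shift and turn from the pose commanded when the call began, along the tool's axes at that moment; what a row does not reach only later rows make up. A row lasts 1/12 s, in which the tool goes at most 41.7 mm and 7.16 degrees, less where a joint would pass 70% of its speed; a pose out of reach is approached as far as the arm can. A call with a gripper value outside its range is refused whole. OPENING is the finger opening in cm, from 0 to 8.54, set as the call begins (- or left out, the last holds). The fingers move at their own pace and stop on an object; FORCE is the grip in N (left out, the last holds). Time passes only in rows, so rows that repeat a pose let the fingers close. It gives the time, the measured TCP pose, the force and the opening at its end, in the units of the state.
- manip.sense(): the state, without advancing time (a new reading comes with each control period).
- eyes.snapshot(name): name is "side" or "top" or "wrist"; returns a dict with "frame" (420x560x3 uint8, red, green, blue), "vfov" (degrees; the focal length in pixels is half the picture's height over the tangent of half this angle, whatever the lens; pixels are square), "cx", "cy" (the principal point, pixels), "rvec" (rotation vector, rad) and "tvec" (3), from world to camera coordinates, as OpenCV has them. Camera axes: x right, y down, z forward; pixel columns grow to the right and rows downward; lengths in m; the calibration is good to about 2 mm. A picture is of the moment at which its call begins. There is no depth.
- workorder.sign_off(): hands the job in, once; it reports no verdict.
The state is a dict: "t": time; "q": joint angles; "qd": joint speeds; "tau": joint torques, N m; "tcp_pos": TCP position; "tool_rot": TCP orientation; "force": force on the tool from outside, world axes, zero at the start; "ft_torque": the same for the moment, N m; "finger_gap": opening from 0.0 (shut) to 1.0 (fully open).
Only numpy, scipy, OpenCV 4.12 (cv2) and the standard library are available. Lean on these libraries where they do the work, as an engineer would, in place of code of your own. Each camera call takes 0.05 s, during which the arm holds its last target. There are 200 camera calls.

TASK

Undo the draw latch of the taller of the two aluminium cases on the dental laboratory bench: take the free end of the lever that lies back over its lid, lift it up past centre and right over the case's edge, so that it leans outwards at its stop and its hook drops free of the keeper, then let go. Leave the lower case latched.

Things in the scene. Friction and masses are not known exactly. Their poses are not given: they have to be found in the camera images.
- tall_case: The taller aluminium case, 150 (x) x 170 (y) x 140 mm high, fixed. Origin: centre of its underside, z up, x points to its latch side, roughly away from the robot. Lever pivot: an axle along the case's y at (80, 0, 152) mm in this frame, 12 mm above the lid, 5 mm in front of the latch side. A low case, 80 mm high, else the same and with the same latch, stands to its left or right.
- tall_lever (a joint): Angle (rad) of the tall case's steel lever: 0 latched, lying back over the lid; grows as its free end is lifted and swung over the latch side (positive turn about the case's y); stop at 2.1. Over-centre spring: let go below about 0.6 it snaps shut, beyond it snaps open to the stop and stays. Lifting takes 3 to 5 N at the free end; past centre the spring pushes it on with about 2 N.
- tall_grip (a point): Where to take the tall case's lever: near the free end of its upturned tab, mid-width; tab 20 mm wide along the case's y (rolled end 22 mm), 5 to 12 mm thick. Moves with the lever. Latched, it is 72 mm behind the pivot (to the case's -x) and 21 mm above it: (8, 0, 173) mm in the case frame, 33 mm above the lid, free lid on both sides. Arc radius 75 mm.
- low_lever (a joint): Angle (rad) of the lower case's latch lever, read the same way: 0 latched. To be left at 0.
There are look-alikes about, which are no part of the job. What is shaped like the tall_case but brown is not meant. What is shaped like the part that bears low_lever but brown is not meant.

How it is judged:
At the end, for the whole second after the job is handed in: The tall case's lever has been swung over and rests by itself beyond 1.75 rad (100 degrees; its stop is at 2.1 rad), its hook hanging free below the keeper, and the low case's lever is still down (below 0.15 rad) (value of joint tall_lever above 1.75 rad and value of joint low_lever below 0.15 rad); the robot touches nothing.
It fails at once if the low case's latch is lifted (value of joint low_lever above 0.25 rad).
It also fails if it takes over 32 s, if anything falls off the work surface, if the arm or the gripper's body presses on something with over 40 N, if the wrist force passes 120 N, or if a joint passes its speed limit or range.

## Working session

There is one attempt and no reset: what is moved stays moved. The work goes in short steps, Python scripts to look and compute and a shell command to move; the robot and the scene stay as the last step left them, time stands still between calls to the robot, and variables do not carry over. Pictures are saved under pics/ and viewed, about 8 in all and at most 12, crops included, and the job is handed in when it is done.

```bash
mkdir -p pics
cat > h.py <<'E'
from station import manip, eyes, workorder
import numpy as np, cv2
def snap(n,f):
    s=eyes.snapshot(n); fr=s.pop("frame"); cv2.imwrite(f"pics/{f}.png",fr[:,:,::-1]); np.save(f"pics/{f}.npy",s,allow_pickle=True); return s
def load(f): return np.load(f"pics/{f}.npy",allow_pickle=True).item()
def P(s):
    R=cv2.Rodrigues(np.array(s["rvec"],float))[0]; fl=210/np.tan(np.radians(s["vfov"])/2)
    K=np.array([[fl,0,s["cx"]],[0,fl,s["cy"]],[0,0,1]]); return K@np.c_[R,np.array(s["tvec"],float).reshape(3)]
def proj(s,X):
    v=P(s)@np.append(X,1); return v[:2]/v[2]
def tri(a,pa,b,pb):
    X=cv2.triangulatePoints(P(a),P(b),np.array(pa,float).reshape(2,1),np.array(pb,float).reshape(2,1)).ravel(); X=X[:3]/X[3]
    return X, proj(a,X)-pa, proj(b,X)-pb
def onz(s,p,z):
    M=P(s); H=np.c_[M[:,0],M[:,1],M[:,2]*z+M[:,3]]; v=np.linalg.solve(H,[p[0],p[1],1]); return v[:2]/v[2]
E
python3 - <<'E'
from h import *
print(manip.sense(), manip.hold_point_z)
for n in("side","top","wrist"): print(snap(n,n+"0"))
a=[cv2.imread(f"pics/{n}0.png") for n in("side","top")]
cv2.imwrite("pics/both.png",cv2.resize(np.vstack(a),None,fx=.7,fy=.7))
E
```

```text
{'t': 0.0, 'q': array([-1.48351196e+00,  5.28435846e-01,  1.43393995e+00,  2.31698868e-05,
        1.18143120e+00, -1.78515649e-01]), 'qd': array([ 0.00020766,  0.00023077,  0.0014144 , -0.00178836,  0.00130307,
        0.00056826]), 'tau': array([ 3.52629286e-04, -4.42348945e+01, -1.78025758e+01, -2.88410783e-04,
        8.61384789e-03, -5.70575139e-06]), 'tcp_pos': array([ 0.16413518, -0.60229238,  0.2303403 ]), 'tool_rot': array([-0.09365169,  0.70165307, -0.70008962,  0.09373822]), 'force': array([ 0.13100803, -0.09303372, -0.19541788]), 'ft_torque': array([ 0.03809074,  0.01260923, -0.0284412 ]), 'finger_gap': 1.0021160274805967} 0.0187
{'vfov': 43.230993674971124, 'cx': 279.97827605222716, 'cy': 214.77191164107978, 'rvec': array([ 1.3367129 , -2.6436371 ,  0.44156797]), 'tvec': array([0.1826787 , 0.38989574, 1.18122258])}
{'vfov': 51.57849115225173, 'cx': 277.3090203855946, 'cy': 205.30285812104506, 'rvec': array([ 2.18289433, -2.20291863,  0.08822984]), 'tvec': array([-0.06038527,  0.4046341 ,  1.22772281])}
{'vfov': 64.00600503222437, 'cx': 278.4316824030342, 'cy': 202.88446957171055, 'rvec': array([-2.27809884,  1.74119032,  0.29096082]), 'tvec': array([-0.62424476, -0.04190159,  0.3815994 ])}
```

View pics/top0.png

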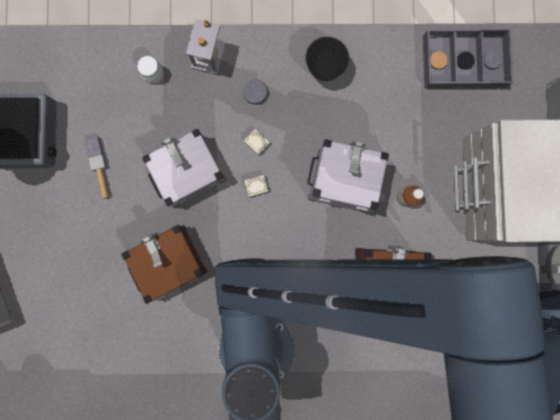

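View pics/side0.png

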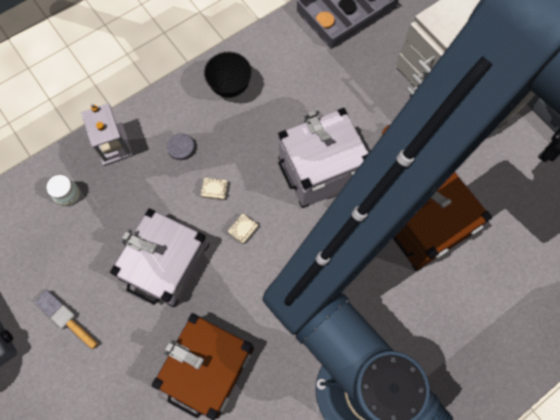

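The top view shows two light cases at about (183,167) and (350,176), with brown look-alikes at (163,263) and (393,255). The side view shows the light cases at (160,255) and (325,150). Next I'll enlarge these to get heights.

Run:
```python
from h import *
t=cv2.imread("pics/top0.png"); s=cv2.imread("pics/side0.png")
c=lambda i,x,y:cv2.resize(i[y:y+100,x:x+133],(400,300),interpolation=cv2.INTER_CUBIC)
cv2.imwrite("pics/c1.png",np.vstack([np.hstack([c(t,117,117),c(t,283,125)]),np.hstack([c(s,95,205),c(s,260,100)])]))
```

```text
(no output)
```

View pics/c1.png

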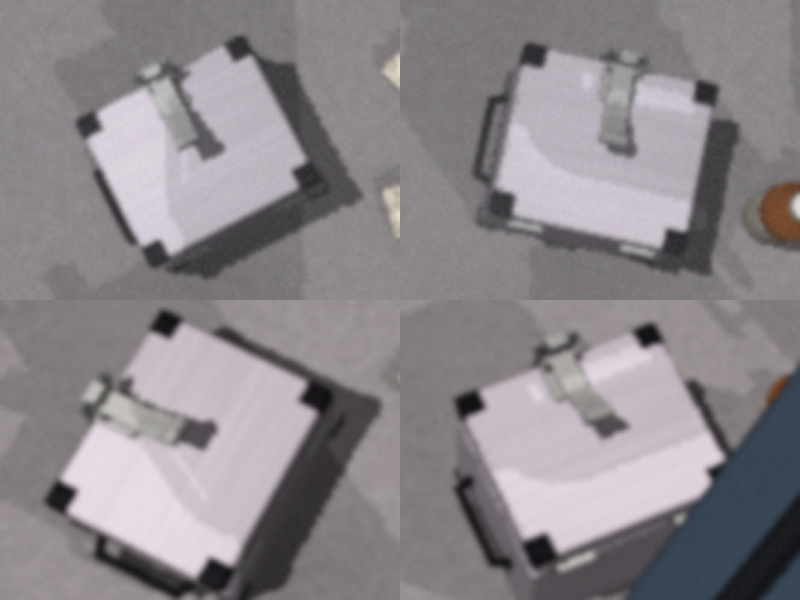

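Run:
```python
from h import *
t,s=load("top0"),load("side0"); k=400/133
f=lambda o,p:np.array(o)+np.array(p)/k
for n,to,so,pts in [("A",(117,117),(95,205),[((88,125),(60,197)),((238,48),(167,23)),((308,178),(317,98)),((157,254),(215,277)),((188,147),(183,133)),((155,70),(97,92))]),
 ("B",(283,125),(260,100),[((134,55),(70,104)),((306,93),(248,35)),((276,240),(318,175)),((101,204),(140,250)),((216,143),(200,118)),((226,58),(156,45))])]:
    for a,b in pts:
        X,e1,e2=tri(t,f(to,a),s,f(so,b)); print(n,X.round(4),e1.round(1),e2.round(1))
```

```text
A [0.5325 0.2949 0.0729] [-0.5 -0.5] [0.6 0.1]
A [0.6007 0.1577 0.0779] [-0.3 -0.3] [0.3 0.1]
A [0.4835 0.0965 0.0698] [-0.8 -0.7] [0.8 0.1]
A [0.4154 0.2342 0.0627] [-0.6 -0.6] [0.7 0.1]
A [0.5032 0.1932 0.1209] [-0.3 -0.2] [0.3 0.1]
A [0.5773 0.2288 0.0956] [-0.4 -0.4] [0.4 0.1]
B [ 0.5583 -0.1946  0.1319] [-0.4 -0.3] [0.4 0. ]
B [ 0.5236 -0.3435  0.1329] [-0.3 -0.3] [0.3 0. ]
B [ 0.3974 -0.3139  0.1285] [-0.9 -0.8] [0.9 0. ]
B [ 0.4282 -0.1637  0.1334] [-0.3 -0.3] [0.3 0. ]
B [ 0.4771 -0.2571  0.1638] [-0.8 -0.7] [0.8 0.1]
B [ 0.5495 -0.2699  0.1572] [-0.2 -0.2] [0.2 0. ]
```

```bash
cat >> h.py <<'E'
from scipy.spatial.transform import Rotation as Ro
def plan(pts,yawdir=None):
    s=manip.sense(); R=Ro.from_quat(s["tool_rot"]).as_matrix(); p=s["tcp_pos"]
    print("tcp",p.round(4),"R",R.round(3).tolist(),"F",s["force"].round(2),"t",round(s["t"],2),"gap",round(s["finger_gap"],3))
    for X in pts: print(np.round(X,3),"->",(R.T@(np.array(X)-p)*100).round(2))
    if yawdir is not None:
        v=R.T@np.append(yawdir,0); a=np.arctan2(v[0],v[2]); print("turn",round(a,3),"or",round(a-np.sign(a)*np.pi,3), "q6",s["q"][5].round(3))
E
python3 - <<'E'
from h import *
t,s=load("top0"),load("side0")
for a,b in [((458,167),(414,62)),((458,210),(433,82)),((494,124),(412,35))]: print(tri(t,a,s,b))
plan([(.164,-.602,.35),(.26,-.45,.35),(.485,-.256,.35),(.485,-.256,.28)],(.228,.974))
E
```

```text
(array([ 0.46756852, -0.46763319,  0.29004001]), array([0.2156251, 0.195139 ]), array([-0.20830071, -0.01035046]))
(array([ 0.37389791, -0.41628855,  0.37867219]), array([-4.53952303, -3.56187474]), array([ 4.20911772, -0.20543542]))
(array([ 0.62745686, -0.67792196,  0.04989748]), array([-0.27303777, -0.24399854]), array([0.25895119, 0.01109677]))
tcp [ 0.1642 -0.6025  0.2305] R [[-0.965, -0.0, 0.263], [-0.263, 0.002, -0.965], [-0.0, -1.0, -0.002]] F [-0.64 -0.89 -1.35] t 0.15 gap 0.999
[ 0.164 -0.602  0.35 ] -> [ -0.   -11.95  -0.07]
[ 0.26 -0.45  0.35] -> [-13.26 -11.92 -12.21]
[ 0.485 -0.256  0.35 ] -> [-40.06 -11.89 -25.02]
[ 0.485 -0.256  0.28 ] -> [-40.06  -4.89 -25.01]
turn -2.646 or 0.496 q6 -0.179
```

```bash
python3 -m jog '[[[0,-4,0],0],[[0,-8,0],0],[[0,-12,0],0],[[-3,-12,-3],0],[[-6,-12,-6],0],[[-9,-12,-9],0],[[-13,-12,-12],0],[[-16,-12,-14],0.12],[[-20,-12,-15.5],0.24],[[-24,-12,-17.5],0.36],[[-28,-12,-19],0.48],[[-32,-12,-21],0.5],[[-36,-12,-23],0.5],[[-40,-12,-25],0.5],[[-40,-9,-25],0.5],[[-40,-9,-25],0.5],[[-40,-9,-25],0.5]]' 8.54 30
python3 - <<'E'
from h import *
snap("wrist","w1");snap("top","t1");plan([(.4847,-.2557,.22)],(.228,.974))
a=cv2.imread("pics/w1.png"); b=cv2.imread("pics/t1.png")[110:220,290:420]
for X in [(.4847,-.2557,.173),(.555,-.272,.152),(.4769,-.2539,.14)]: print(proj(load("w1"),X))
b=cv2.resize(b,(496,420)); cv2.imwrite("pics/v1.png",cv2.resize(np.hstack([a,b]),None,fx=.75,fy=.75))
E
```

```text
t: 1.57
tcp_pos: [0.4845, -0.2543, 0.3192]
tool_rot: [0.08, 0.703, -0.702, -0.083]
force: [-0.3, -0.9, -0.5]
finger_gap: 0.998
tcp [ 0.4842 -0.2571  0.3213] R [[-0.973, -0.001, -0.232], [0.232, -0.0, -0.973], [0.001, -1.0, 0.001]] F [-0.55 -0.19 -0.23] t 1.67 gap 1.007
[ 0.485 -0.256  0.22 ] -> [-0.03 10.13 -0.16]
turn 3.138 or -0.004 q6 1.113
[279.80812563 185.23536287]
[279.64375934  99.93764089]
[279.7843235  183.75615208]
```

View pics/v1.png

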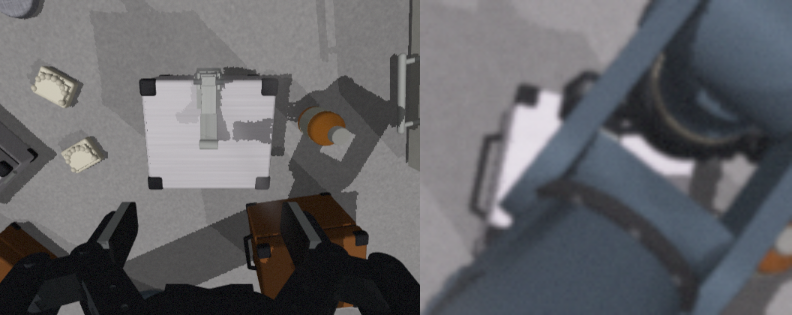

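The wrist view shows the tall case at about (280,180) in full pixels. The end of its tab is at (279,193), against a predicted grip point of (280,185), and it is centred between the fingers. I'll descend partway for a second wrist view.

```bash
python3 -m jog '[[[0,3,0],0],[[0,6,0],0],[[0,9,0],0],[[0,11,0],0],[[0,11,0],0],[[0,11,0],0]]'
python3 - <<'E'
from h import *
snap("wrist","w2");plan([(.4847,-.2557,.154)],(.228,.974))
for X in [(.4847,-.2557,.173),(.555,-.272,.152)]: print(proj(load("w2"),X))
a=cv2.imread("pics/w1.png")[80:220,180:380]; b=cv2.imread("pics/w2.png")
cv2.imwrite("pics/v2.png",np.vstack([np.hstack([cv2.resize(a,(400,280)),np.zeros((280,160,3),np.uint8)]),cv2.resize(b,(560,420))[100:]]))
E
```

```text
t: 2.17
tcp_pos: [0.4837, -0.2582, 0.2115]
tool_rot: [0.083, 0.702, -0.702, -0.084]
force: [0.6, 0.5, 0.6]
finger_gap: 0.997
tcp [ 0.4847 -0.2586  0.2127] R [[-0.972, 0.002, -0.234], [0.234, -0.002, -0.972], [-0.002, -1.0, 0.001]] F [-0.33 -0.13  0.57] t 2.22 gap 0.997
[ 0.485 -0.256  0.154] -> [ 0.08  5.87 -0.29]
turn 3.135 or -0.006 q6 1.114
[273.30291916 236.33003901]
[272.08146378 107.6632314 ]
```

View pics/v2.png

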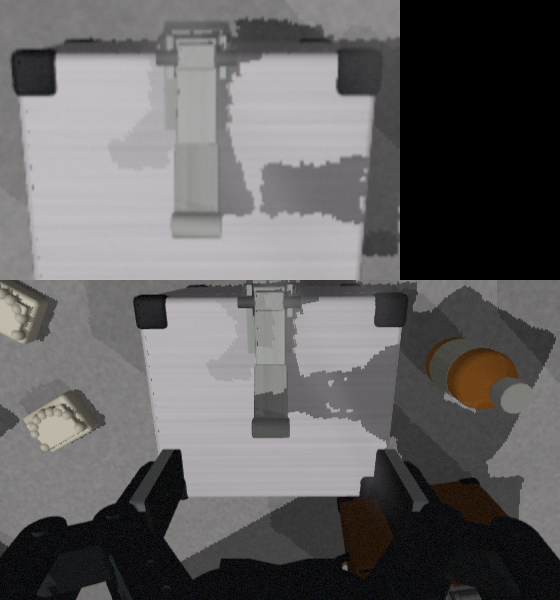

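Rolled end centre is at (278.5,192) in w1 and (271,248) in w2.

Run:
```python
from h import *
print(tri(load("w1"),(278.5,192),load("w2"),(271,248)))
print(tri(load("w2"),(271,248),load("side0"),(260+200/3.0075,100+118/3.0075)))
for z in (.170,.178): print(onz(load("w1"),(278.5,192),z),onz(load("w2"),(271,248),z))
```

```text
(array([ 0.48094942, -0.25357628,  0.18002211]), array([-0.06494976, -0.009346  ]), array([0.09918812, 0.01360388]))
(array([ 0.47599629, -0.25287384,  0.17066604]), array([1.27609855, 0.46716009]), array([-0.1456556 ,  0.01623261]))
[ 0.47790102 -0.2528949 ] [ 0.47616298 -0.25210295]
[ 0.4803173  -0.25348155] [ 0.48000109 -0.2532364 ]
```

```bash
python3 -m jog '[[[0.2,2,-0.3],0],[[0.2,4,-0.3],0],[[0.2,5,-0.3],0],[[0.2,5.8,-0.3],0],[[0.2,5.8,-0.3],0],[[0.2,5.8,-0.3],0]]' && python3 -m jog '[[[0,0,0],0],[[0,0,0],0],[[0,0,0],0],[[0,0,0],0],[[0,0,0],0],[[0,0,0],0],[[0,0,0],0],[[0,0,0],0],[[0,0,0],0],[[0,0,0],0]]' 1 30
python3 - <<'E'
from h import *
snap("wrist","w3")
s=manip.sense();R=Ro.from_quat(s["tool_rot"]).as_matrix()
print(R.round(3))
# arc rows in tool axes: radius from grip to pivot in case frame
a0=np.arctan2(21,-72)
for th in np.arange(0,1.71,.1):
    dx,dz=75*(np.cos(a0-th)-np.cos(a0)),75*(np.sin(a0-th)-np.sin(a0)); print(round(th,1),(-dx/10).round(2),(-dz/10).round(2))
E
```

```text
t: 2.72
tcp_pos: [0.4838, -0.254, 0.1541]
tool_rot: [-0.083, -0.702, 0.703, 0.082]
force: [-0.3, -0.3, -0.1]
finger_gap: 0.998
t: 3.55
tcp_pos: [0.4834, -0.2533, 0.1536]
tool_rot: [0.083, 0.702, -0.702, -0.082]
force: [-0.2, 1.8, 4.3]
finger_gap: 0.248
[[-0.973  0.    -0.232]
 [ 0.232 -0.    -0.973]
 [-0.    -1.    -0.   ]]
0.0 -0.0 -0.0
0.1 -0.25 -0.71
0.2 -0.56 -1.39
0.3 -0.94 -2.03
0.4 -1.39 -2.64
0.5 -1.89 -3.19
0.6 -2.44 -3.7
0.7 -3.05 -4.14
0.8 -3.69 -4.53
0.9 -4.37 -4.85
1.0 -5.08 -5.09
1.1 -5.81 -5.27
1.2 -6.55 -5.37
1.3 -7.3 -5.4
1.4 -8.05 -5.35
1.5 -8.79 -5.23
1.6 -9.51 -5.04
1.7 -10.21 -4.77
```

View pics/w3.png

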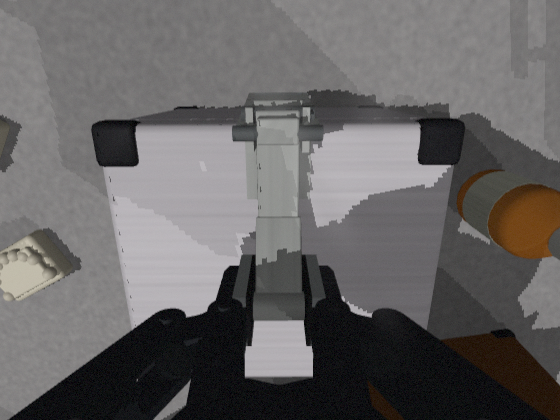

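The tab is gripped: opening 21 mm, pads on both sides at about (245–315, 290). I'll lift along the arc.

```bash
python3 -m jog '[[[-0.12,-0.36,0],0],[[-0.25,-0.71,0],0],[[-0.4,-1.05,0],0],[[-0.56,-1.39,0],0],[[-0.75,-1.71,0],0],[[-0.94,-2.03,0],0],[[-1.16,-2.34,0],0],[[-1.39,-2.64,0],0],[[-1.39,-2.64,0],0]]'
```

```text
t: 4.35
tcp_pos: [0.4968, -0.2563, 0.1804]
tool_rot: [0.082, 0.702, -0.702, -0.083]
force: [-1.6, 0.7, -2.6]
finger_gap: 0.25
```

```bash
python3 -m jog '[[[-0.5,-0.55,0],0],[[-1.05,-1.06,0],0],[[-1.66,-1.5,0],0],[[-2.3,-1.89,0],0],[[-2.98,-2.21,0],0],[[-3.69,-2.45,0],0],[[-4.42,-2.63,0],0],[[-5.16,-2.73,0],0],[[-5.91,-2.76,0],0],[[-6.66,-2.71,0],0],[[-7.4,-2.59,0],0],[[-7.4,-2.59,0],0]]'
python3 - <<'E'
from h import *
snap("wrist","w4")
E
```

```text
t: 5.35
tcp_pos: [0.5733, -0.2743, 0.2073]
tool_rot: [-0.086, -0.702, 0.703, 0.08]
force: [1.0, 4.5, 6.5]
finger_gap: 0.245
```

View pics/w4.png

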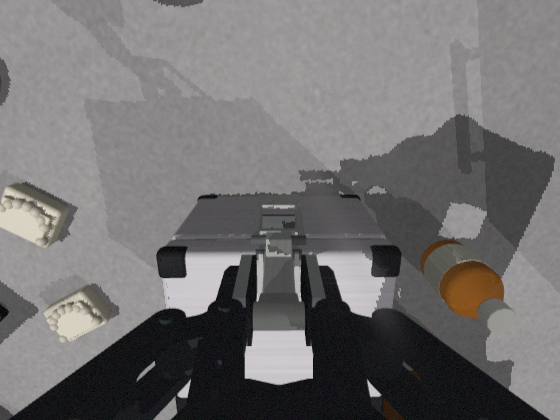

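The lever is up past vertical and still held between the pads at (280,300). I'll release it, then rise and back off.

```bash
python3 -m jog '[[[0,0,0],0],[[0,0,0],0],[[0,0,0],0],[[0,0,0],0],[[0,0,0],0],[[0,0,0],0],[[0,0,0],0],[[0,0,0],0],[[0,-3,0],0],[[0,-6,0],0],[[0,-9,0],0],[[0,-12,0],0],[[4,-12,0],0],[[8,-12,0],0],[[8,-12,0],0],[[8,-12,0],0]]' 8.54
python3 - <<'E'
from h import *
for n in("wrist","side"): snap(n,n+"5")
plan([])
a=cv2.imread("pics/wrist5.png")[60:270,140:420]; b=cv2.imread("pics/side5.png")[90:300,90:370]
cv2.imwrite("pics/v5.png",np.hstack([cv2.resize(x,(400,300),interpolation=cv2.INTER_CUBIC) for x in(a,b)]))
# predicted rolled end for angle th
c=np.array([.4769,-.2539]);ex=np.array([.973,-.23])
for th in (1.5,1.75,2.1):
    a=np.arctan2(21,-72)-th; X=np.append(c+ex*(.08+.075*np.cos(a)),.152+.075*np.sin(a))
    print(th,proj(load("wrist5"),X)-[140,60],proj(load("side5"),X)-[90,90],'(x400/280)')
E
```

```text
t: 6.73
tcp_pos: [0.4885, -0.2538, 0.3255]
tool_rot: [0.082, 0.703, -0.702, -0.084]
force: [1.3, 0.0, -0.6]
finger_gap: 0.997
tcp [ 0.4916 -0.2557  0.3262] R [[-0.973, 0.002, -0.232], [0.232, -0.001, -0.973], [-0.002, -1.0, 0.001]] F [-0.17 -0.73 -0.63] t 6.83 gap 0.999
1.5 [141.55330484  25.95348114] [220.41985948   1.3796689 ] (x400/280)
1.75 [141.47129296  -1.32613173] [217.02449049  -3.4506165 ] (x400/280)
2.1 [141.2941716  -31.73236593] [212.91330442  -7.04607567] (x400/280)
```

View pics/v5.png

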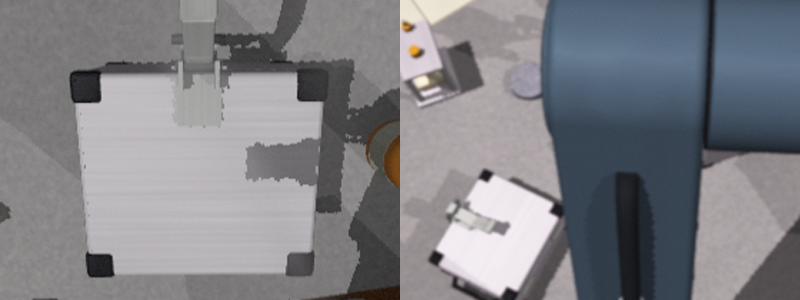

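The lever now leans out over the latch side and runs off the crop, and the low case's lever is still down. I'll check the angle in the full wrist view.

Run:
```python
from h import *
cv2.imwrite("pics/v6.png",cv2.resize(cv2.imread("pics/wrist5.png")[0:150,200:360],None,fx=4,fy=4))
```

```text
(no output)
```

View pics/v6.png

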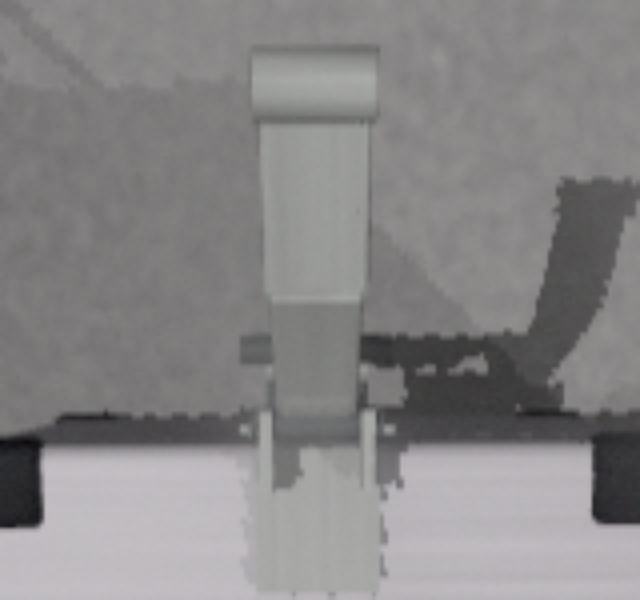

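The rolled end is at row 21, col 278. The prediction for the 2.1 rad stop is row 28 for the grip point (the rolled end lies just beyond it), against row 59 for 1.75 rad. The lever is at its stop, so I'm handing in.

```bash
python3 -c "
from station import workorder
print(workorder.sign_off())"
```

```text
the job is handed in; nothing more can be done
None
```

The tall case's latch is undone and the job is handed in; the hand-in reports no verdict. The tall case is the right-hand one in the top view, with its lid measured at about 0.13 m against about 0.07 m for the other. I gripped the tab with 30 N, swung the lever along its arc to about 1.5 rad and opened the fingers. I then pulled the arm up and back.

**Checks before handing in:**
- **Tall lever:** the last wrist picture shows it leaning outwards. Its rolled end is where the 2.1 rad stop predicts, well past the 1.75 rad position.
- **Low case:** its lever was still lying on the lid in the last side picture.
- **Robot:** the gripper was clear of everything, with residual force of about 1 N. The clock stood at 6.8 s.
- **Not checked:** I did not view the hook hanging below the keeper separately. I took it as free from the lever's angle.
- **Disagreement:** the first two-view estimates of lid and grip heights were about 5 to 10 mm below the stated ones. The closer wrist views put the tab's end at 0.180 m, which fits the stated grip height of 0.173 m.

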